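# Clamp a vial in the bench shaker

## Task

Load the vial shaker: stand the red-capped vial upright and fully down in the shaker's nest, let go of it, and swing the blue clamp arm over it as far as its stop. Then turn the black ball knob clockwise until the rubber pad under the screw just meets the cap, and from there about 35 degrees more, so that the vial is held firmly but the cap is not crushed. Leave the other things on the bench where they are.

Things in the scene. Friction and masses are not known exactly. Their poses are not given: they have to be found in the camera images.
- shaker: Bench vial shaker, fixed: white housing 150 mm deep (x), 190 mm wide (y), its aluminium top plate 50 mm above the bench. Origin: centre of the underside; the front panel (dial, green and red key) faces its own -x. On the plate stand the nest (at x -25, y -40 mm) and (at x +30, y +45 mm) a steel pillar that carries the blue swing arm. Position and yaw vary.
- nest_floor (a point): Centre of the nest's rubber floor, 52 mm above the bench. The nest is an aluminium cup on the shaker's plate: bore 32 mm, its mouth flared to 37 mm, outside 45 to 51 mm, rim 16 mm above this floor. Axes as the shaker's.
- vial: The vial to clamp: white with a red screw cap and a blue band, 27 mm in diameter, 51 mm tall, about 50 g; the cap is the top 15 mm. Origin: centre of the underside, z up. It stands on the bench among two white-capped vials of the same size that are not wanted; the three swap places.
- pillar_axis (a point): Point on the pillar's vertical axis, about which the blue swing arm turns, 140 mm above the bench at the middle of the arm's bar. The arm is 101 mm long from here to the screw; the bar is 20 mm wide and 16 mm thick; its hub and the brass nut round the screw reach up to 157 mm above the bench.
- swing_arm (a joint): Angle of the swing arm, rad. 0 = against its stop, the screw exactly over the nest; grows counter-clockwise seen from above, to 2.2; it starts swung aside at 1.5 to 2.1. Friction about 0.1 N m; it stays where it is left. Turning the knob clockwise presses the arm against its stop.
- ball_center (a point): Centre of the ball knob on top of the screw: a smooth black sphere, 40 mm across, 189 mm above the bench at the start. It slips out of the fingers unless held at its full width (friction of the fingers on it about 0.9). A well-centred grip of 5 to 6 N turns it while it runs free and slips on it soon after the pad meets the cap; 20 N and more tightens it. It sinks 8 mm per turn (1.27 mm per rad): follow it.
- clamp_screw: The clamping screw at the arm's end (origin: the ball's centre, z up). Under it sits a rubber pad, 17 mm across, that turns with it. The pad is a wear part: its lower face is 82.8 to 85.2 mm below the ball's centre and is not reported, so where it meets the cap must be felt. Before any turning it clears a seated vial by 0.7 to 3.4 mm.
- knob (a joint): Angle of the ball knob, rad; grows clockwise seen from above (screw down), 0 to 5.6; starts at 0.6 to 0.9. Stays where it is left. Free, it takes 0.09 N m; from the pad's first touch on the cap (0.5 to 2.8 rad after the start) the torque rises to 0.15 to 0.2 at once and about 0.3 at 40 N, the clamping force grows by about 60 N per rad: 35 degrees give about 40 N, wanted are 22 to 60 N. Over 85 N crushes the cap.
- vial_white: A vial that is not wanted: all white, white cap, 27 x 51 mm. Origin: centre of the underside.
- vial_yellow: A vial that is not wanted: white cap, yellow band, 27 x 51 mm. Origin: centre of the underside.
- tape: Yellow tape roll lying on the bench, 72 mm in diameter, 18 mm high; leave it. Origin: centre of the underside.
- felt_pen: Red and white marker pen lying on the bench, 135 mm long; leave it. Origin: centre of the underside.
- timer: Small white kitchen-type timer lying on the bench, 62 x 62 x 18 mm; leave it. Origin: centre of the underside.
Mind the look-alikes: they are no part of the job. What is shaped like the vial but turquoise is not meant.

How it is judged:
By the outcome, as a careful person would: the job done as asked, in the order asked, and still so for the second after the job is handed in, with the robot touching nothing.
It also fails if it takes over 72 s, if anything falls off the work surface, if the arm or the gripper's body presses on something with over 40 N, if the wrist force passes 120 N, or if a joint passes its speed limit or range.

## Robot

A 7-joint arm with a two-finger parallel gripper is mounted at the origin on a cart in front of the work surface, level with it; the furniture and walls round the work are solid. World frame = base frame: x ahead of the robot, y to its left, z up, the work surface at z = 0. Lengths are in m, angles in rad, forces in N, time in s.
With the tool pointing down it reaches from about 0.4 to 0.85 m from the base axis. Payload 10.4 kg.
Tool frame: the origin (TCP) lies at the very end of the fingers, on their centre line; the grasp point (between the pads) lies 19 mm behind it; z points along the fingers, y is the direction in which the jaws open and shut (so a half turn about z gives the same grasp; the last joint's range is limited). The gripper opens to 87 mm and grips with 3 to 60 N. Pads are 19 mm wide; open, the fingers measure 117 mm over their backs; the gripper's body (75 mm by 190 mm) begins 51 mm behind the grasp point.
Start: joints at [-1.136, 0.332, -0.065, 1.46, 0.022, 1.35, -0.088], TCP at [0.276, 0.561, 0.223] pointing down, gripper open.
Joint ranges: [-2.6, 2.6], [-0.5, 2.12], [-1.47, 1.34], [0.16, 2.42], [-1.27, 4.41], [0.06, 2.06], [-2.6, 2.6]. Speed limits (rad/s): [2.22, 2.22, 2.79, 2.79, 3.14, 3.14, 3.14].

## Interface

Orientations are given as a 3x3 rotation matrix whose columns are the frame's x, y, z axes.
In Python, from rig import env gives the robot as it stands. The module is installed in compiled form; this text tells all that it offers.
- The arm moves only by the tool drive_tool, never from a script. Its argument "steps" is a list that holds one entry, the list of rows, each a list of 5 numbers: the shift along the tool's x, y, z normalised to -1 to 1, where 1 is 250 mm, then the turn about the tool's z normalised to -1 to 1, where 1 is 45 degrees, then the closure, from -1 (fully open) to 1 (shut). In form: [[[dx, dy, dz, twist, claw], ...]]. A call has 1 to 12 rows; each row is the pose to reach, as a shift and turn from the pose measured when the call began, along the tool's axes at that moment; what a row does not reach only later rows make up. A row lasts 1/8 s, in which the tool goes at most 62.5 mm and 10.7 degrees, less where a joint would pass 70% of its speed; a pose out of reach is approached as far as the arm can. A call with a number of a shift or a turn outside -1 to 1 is refused whole. A call with a gripper value outside its range is refused whole. The fingers move at their own pace and stop on an object; "newtons" is the grip in N (left out, the last holds). Time passes only in rows, so rows that repeat a pose let the fingers close. It gives the time, the measured TCP pose, the force and the opening at its end, in the units of the state.
- env.get_obs(): the state, without advancing time (a new reading comes with each control period).
- env.grab_frame(name): name is "side" or "top"; returns (picture, depth): 480x640x3 uint8, red, green, blue; 480x640 float32, m along the optical axis (not along the pixel's ray), 0 where there is no reading.
- env.calibration(name): a dict with "K" (3x3 intrinsics, pixels), "T" (4x4, takes a point from camera to world coordinates). Camera axes: x right, y up, looking along -z (the intrinsics and any distortion apply to the point x, -y, -z); pixel columns grow to the right and rows downward; lengths in m; the calibration is good to about 2 mm. A picture is of the moment at which its call begins. calibration takes no time and is no camera call.
- env.sign_off(): hands the job in, once; it reports no verdict.
The state is a dict: "time": time; "qpos": joint angles; "qvel": joint speeds; "effort": joint torques, N m; "eef_pos": TCP position; "orientation": TCP orientation; "contact_force": force on the tool from outside, world axes, zero at the start; "ft_torque": the same for the moment, N m; "gripper_width": finger opening in m.
Only numpy, scipy, OpenCV 4.12 (cv2) and the standard library are available. Lean on these libraries where they do the work, as an engineer would, in place of code of your own. Each camera call takes 0.05 s, during which the arm holds its last target. There are 200 camera calls.

## Working session

There is one attempt and no reset: what is moved stays moved. The work goes in short steps, Python scripts to look and compute and a tool call to move; the robot and the scene stay as the last step left them, time stands still between calls to the robot, and variables do not carry over. Pictures are saved under pics/ and viewed, on a budget of 10 in all, crops included, one or two more only if the job needs it, and the job is handed in when it is done.

Besides the shell and the picture viewer there is one more tool, called after "Request:" as name([rows], argument=value, ...), one row to a line, values as JSON. drive_tool: Moves the arm, as the interface text tells. Its arguments: {"type":"object","properties":{"steps":{"type":"array","items":{"type":"array","items":{"type":"array","items":{"type":"number","minimum":-1,"maximum":1}}}},"newtons":{"type":"number"}},"required":["steps"]}

```bash
mkdir -p pics; cat > h.py <<'E'
import numpy as np, cv2
from rig import env
np.set_printoptions(precision=4,suppress=True)
def snap(n,f=None):
    p,d=env.grab_frame(n)
    if f: cv2.imwrite('pics/'+f,cv2.cvtColor(p,cv2.COLOR_RGB2BGR))
    return p,d
def ray(n,u,v):
    c=env.calibration(n);K=np.array(c['K']);T=np.array(c['T'])
    q=np.linalg.inv(K)@[u,v,1]; d=T[:3,:3]@[q[0],-q[1],-q[2]]
    return T[:3,3],d
def onz(n,u,v,z):
    o,d=ray(n,u,v); return o+d*(z-o[2])/d[2]
def cloud(n,D):
    c=env.calibration(n);K=np.array(c['K']);T=np.array(c['T'])
    v,u=np.mgrid[:480,:640]; q=np.stack([u,v,np.ones_like(u)],-1)@np.linalg.inv(K).T
    P=q*np.array([1,-1,-1])*D[...,None]
    return P@T[:3,:3].T+T[:3,3]
def proj(n,X):
    c=env.calibration(n);K=np.array(c['K']);T=np.linalg.inv(np.array(c['T']))
    p=T[:3,:3]@X+T[:3,3]; q=K@[p[0],-p[1],-p[2]]; return q[:2]/q[2]
def st():
    o=env.get_obs()
    for k in o: print(k,np.array(o[k]).round(4).tolist())
E
python3 - <<'E'
from h import *
for n in('side','top'):
    p,d=snap(n,n+'1.png'); np.save(n+'d.npy',d); print(env.calibration(n),(d==0).mean())
st()
E
```

```text
{'K': array([[491.9604,   0.    , 317.45  ],
       [  0.    , 491.9604, 245.7922],
       [  0.    ,   0.    ,   1.    ]]), 'T': array([[ 0.9388,  0.1923, -0.2858,  0.2088],
       [-0.3441,  0.4863, -0.8032, -0.9654],
       [-0.0154,  0.8524,  0.5227,  0.7459],
       [ 0.    ,  0.    ,  0.    ,  1.    ]])} 0.003779296875
{'K': array([[437.9461,   0.    , 319.219 ],
       [  0.    , 437.9461, 244.8337],
       [  0.    ,   0.    ,   1.    ]]), 'T': array([[-0.0019,  0.9919, -0.1273,  0.3807],
       [-0.9999,  0.0001,  0.0152, -0.0061],
       [ 0.0151,  0.1273,  0.9917,  1.3187],
       [ 0.    ,  0.    ,  0.    ,  1.    ]])} 0.003919270833333334
time 0.1
qpos [-1.1356, 0.3328, -0.0647, 1.4609, 0.0216, 1.3499, -0.0885]
qvel [0.0015, -0.0021, -0.0008, -0.0027, 0.0007, 0.0, 0.0012]
effort [0.0007, -62.4544, 0.0241, -39.0714, -0.0614, 0.0366, 0.0001]
eef_pos [0.2761, 0.5603, 0.2218]
orientation [[-0.897, 0.442, -0.0005], [0.442, 0.897, -0.0012], [-0.0001, -0.0013, -1.0]]
contact_force [-0.5083, 0.1628, -0.9184]
ft_torque [-0.0108, -0.0098, 0.0166]
gripper_width 0.0872
```

View pics/top1.png

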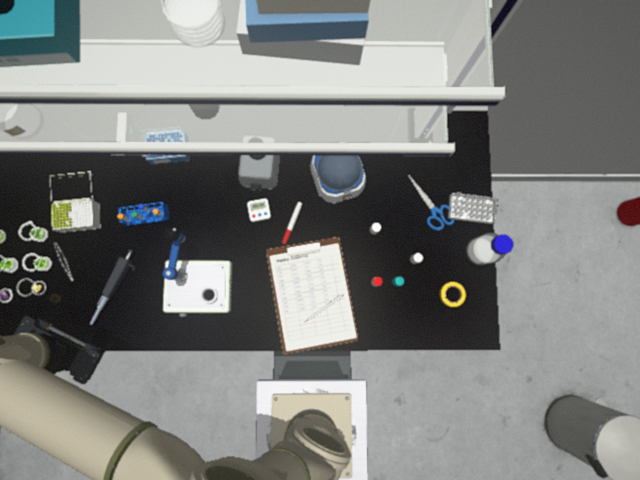

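View pics/side1.png

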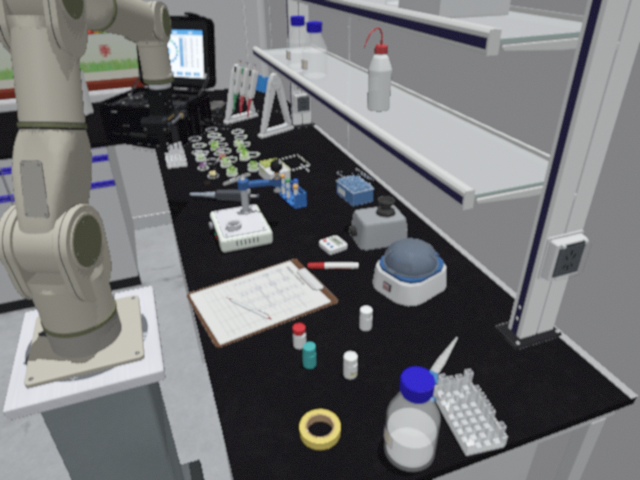

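Top view: red cap at (377,281), turquoise decoy beside it at (398,281). The shaker is at (197,287) with its nest at (209,295), and the blue arm points up-image with the ball at about (173,237). The side view agrees.

```bash
python3 - <<'E'
from h import *
def mk(p,kind):
    h=cv2.cvtColor(p,cv2.COLOR_RGB2HSV);H,S,V=[h[...,i].astype(int) for i in range(3)]
    if kind=='red': return ((H<8)|(H>172))&(S>150)&(V>80)
    if kind=='teal': return (H>80)&(H<100)&(S>120)&(V>60)
    if kind=='blue': return (H>100)&(H<125)&(S>120)&(V>40)
    if kind=='black': return (V<60)
    if kind=='white': return (V>150)&(S<60)
for n in('top','side'):
    p=cv2.cvtColor(cv2.imread(f'pics/{n}1.png'),cv2.COLOR_BGR2RGB);d=np.load(n+'d.npy');C=cloud(n,d)
    Z=C[...,2]
    for k in('red','teal'):
        m=mk(p,k)&(C[...,0]<.55)&(C[...,0]>.2)&(C[...,1]<0)&(C[...,1]>-.35)&(Z>0)&(Z<.08)
        for z0 in (.046,):
            mm=m&(Z>z0); print(n,k,mm.sum(),C[mm].mean(0),C[mm].min(0),C[mm].max(0))
    roi=(C[...,0]>.2)&(C[...,0]<.6)&(C[...,1]>.15)&(C[...,1]<.45)
    m=roi&(Z>.043)&(Z<.056)
    print(n,'plate',m.sum(), cv2.minAreaRect((C[m][:,:2]*1000).astype(np.float32)))
    m=roi&(Z>.06)&(Z<.075); print('nest rim',m.sum(),np.median(C[m],0),cv2.minAreaRect((C[m][:,:2]*1000).astype(np.float32)))
    m=roi&(Z>.12)
    print('arm',m.sum()); 
    m2=roi&(Z>.175); print('ball',m2.sum(),C[m2].mean(0),C[m2].min(0),C[m2].max(0))
    m3=m&(Z<.165)&mk(p,'blue'); print('bar',m3.sum(),cv2.minAreaRect((C[m3][:,:2]*1000).astype(np.float32)),C[m3].mean(0))
    if n=='top':
        v,u=np.where(roi&(Z>.12)); s=slice(v.min()-5,v.max()+45),slice(u.min()-20,u.max()+60)
        v0,u0=225,150;print(u.min(),u.max(),v.min(),v.max())
        crop=cv2.imread('pics/top1.png')[220:330,150:245]
        cv2.imwrite('pics/crop_t.png',cv2.resize(crop,None,fx=6,fy=5.4))
        c=cv2.imread('pics/side1.png')[165:265,195:295]
        cv2.imwrite('pics/crop.png',np.hstack([cv2.resize(crop,(400,463)),cv2.resize(c,(400,463))]))
    m=(C[...,0]>.2)&(C[...,0]<.55)&(C[...,1]<0)&(C[...,1]>-.35)&(Z>.044)&(Z<.06)
    N,l,s,c=cv2.connectedComponentsWithStats(m.astype(np.uint8))
    for i in range(1,N):
        if s[i,4]>15: print('obj',s[i],C[l==i].mean(0))
E
```

```text
top red 60 [ 0.4389 -0.1946  0.0525] [ 0.4263 -0.207   0.0464] [ 0.4497 -0.1834  0.0591]
top teal 66 [ 0.4402 -0.2563  0.0526] [ 0.429  -0.2681  0.0465] [ 0.4523 -0.2437  0.0586]
top plate 2721 ((425.00042724609375, 327.4740905761719), (189.8717041015625, 149.70065307617188), 89.87347412109375)
nest rim 170 [0.408  0.2986 0.0676] ((420.758056640625, 325.1390380859375), (131.664794921875, 47.20515823364258), 61.13640594482422)
arm 7008
ball 6569 [0.2406 0.3629 0.6372] [0.2    0.2299 0.1779] [0.5738 0.45   0.6807]
bar 310 ((502.7147216796875, 364.1400451660156), (32.098716735839844, 123.98713684082031), 78.44794464111328) [0.4958 0.3652 0.1514]
0 184 226 433
obj [413 253  10   9  68] [ 0.5071 -0.3125  0.0519]
obj [373 277  10   9  65] [ 0.4388 -0.194   0.0521]
obj [395 276   9   9  66] [ 0.4402 -0.2563  0.0526]
side red 91 [ 0.4374 -0.1936  0.0503] [ 0.4255 -0.2068  0.046 ] [ 0.4501 -0.1789  0.0544]
side teal 94 [ 0.4391 -0.2577  0.0504] [ 0.4261 -0.2684  0.0461] [ 0.4513 -0.2427  0.0542]
side plate 1235 ((424.44964599609375, 327.573486328125), (188.25411987304688, 145.90817260742188), 89.90849304199219)
nest rim 130 [0.4058 0.3035 0.066 ] ((415.7252502441406, 325.53460693359375), (126.44287872314453, 48.035118103027344), 62.89405822753906)
arm 1762
ball 1339 [0.2694 0.351  0.5633] [0.2    0.2326 0.176 ] [0.5716 0.45   0.6546]
bar 292 ((500.4489440917969, 365.21405029296875), (27.55751609802246, 125.72757720947266), 81.84535217285156) [0.4934 0.3617 0.1426]
obj [293 323  12  11 102] [ 0.4373 -0.1945  0.0497]
obj [303 342  13  12 118] [ 0.4381 -0.2576  0.0498]
obj [344 351  13  12 125] [ 0.5052 -0.3135  0.05  ]
```

View pics/crop.png

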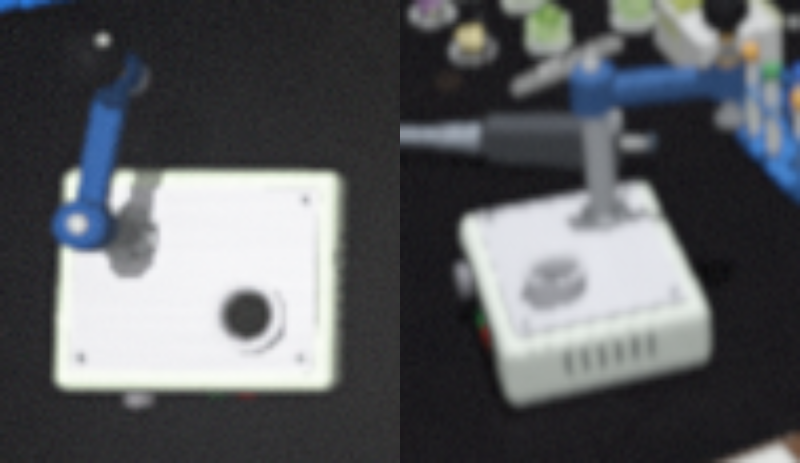

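Measured: shaker centre (0.425,0.3275) with yaw about 0, red vial (0.438,-0.194), arm angle about 1.97 rad.

```bash
cat >> h.py <<'E'
def plan(x,y,z,yaw):
    """yaw: wanted angle (deg) of tool y axis in world, modulo 180 nearest"""
    o=env.get_obs();R=np.array(o['orientation']);p=np.array(o['eef_pos'])
    d=R.T@(np.array([x,y,z])-p)/.25
    cur=np.degrees(np.arctan2(R[1,1],R[0,1])); t=-(yaw-cur)
    t=(t+90)%180-90
    print('t',o['time'],'pos',p,'yaw',round(cur,2),'w',round(o['gripper_width'],4),'F',np.array(o['contact_force']).round(1),'M',np.array(o['ft_torque']).round(3),'j7',round(o['qpos'][6],2),'tilt',R[2].round(4))
    print('shift',d.round(3),'twist',round(t/45,3))
E
python3 - <<'E'
from h import *
plan(.42,.33,.22,30)
p=cv2.imread('pics/top1.png');g=cv2.cvtColor(p,cv2.COLOR_BGR2GRAY)
m=np.zeros_like(g);m[282:308,196:222]=(g[282:308,196:222]<80)
N,l,s,c=cv2.connectedComponentsWithStats(m);i=1+s[1:,4].argmax();print(s[i],c[i])
for z in(.052,.068):print(onz('top',*c[i],z))
for n in('top','side'):
    C=cloud(n,np.load(n+'d.npy'));r=np.hypot(C[...,0]-.4,C[...,1]-.2875)
    q=(r<.035)&(C[...,2]>.062)&(C[...,2]<.075);print(n,q.sum(),cv2.minEnclosingCircle((C[q][:,:2]).astype(np.float32)),C[q].mean(0))
    r=np.hypot(C[...,0]-.455,C[...,1]-.3725)
    q=(r<.03)&(C[...,2]>.145)&(C[...,2]<.175);print('hub',q.sum(),C[q].mean(0),C[q].min(0),C[q].max(0))
    r=np.hypot(C[...,0]-.5545,C[...,1]-.355)
    q=(r<.035)&(C[...,2]>.175)&(C[...,2]<.23);print('ball',q.sum(),C[q].mean(0),C[q].min(0),C[q].max(0))
E
```

```text
t 0.1 pos [0.2761 0.5603 0.2218] yaw 63.77 w 0.0872 F [-0.5  0.2 -0.9] M [-0.011 -0.01   0.017] j7 -0.09 tilt [-0.0001 -0.0013 -1.    ]
shift [-0.924 -0.572  0.008] twist 0.75
[204 290   9  10  70] [208.2429 294.3714]
[0.4002 0.2926 0.052 ]
[0.4    0.2889 0.068 ]
top 132 ((0.4013051390647888, 0.28845593333244324), 0.024643095210194588) [0.4002 0.2902 0.0684]
hub 175 [0.4596 0.3713 0.1553] [0.4393 0.357  0.1451] [0.4846 0.3892 0.1655]
ball 193 [0.5541 0.355  0.2028] [0.5371 0.3392 0.1779] [0.5738 0.3761 0.2129]
side 90 ((0.40138909220695496, 0.29106199741363525), 0.028408300131559372) [0.3992 0.2917 0.0661]
hub 87 [0.4569 0.3685 0.1526] [0.4377 0.3587 0.145 ] [0.4842 0.387  0.1612]
ball 142 [0.5515 0.3502 0.1948] [0.5344 0.3362 0.176 ] [0.5716 0.3681 0.2092]
```

Request:
drive_tool([
  [[-0.92,-0.57,0,0.75,-1],[-0.92,-0.57,0,0.75,-1],[-0.92,-0.57,0,0.75,-1],[-0.92,-0.57,0,0.75,-1],[-0.92,-0.57,0,0.75,-1],[-0.92,-0.57,0,0.75,-1]],
], newtons=20)

```text
time: 0.85
eef_pos: [0.4203, 0.3293, 0.2219]
orientation: [[-0.497, 0.867, -0.001], [0.867, 0.497, -0.001], [-0.001, -0.001, -1.0]]
contact_force: [-0.5, 0.4, 0.3]
gripper_width: 0.0873
```

```bash
python3 -c "
from h import *
plan(.45,.09,.2,0)"
```

```text
t 0.85 pos [0.4203 0.3293 0.2219] yaw 29.83 w 0.0873 F [-0.5  0.4  0.3] M [0.007 0.041 0.043] j7 -0.21 tilt [-0.001  -0.0012 -1.    ]
shift [-0.889 -0.373  0.089] twist 0.663
```

Request:
drive_tool([
  [[-0.89,-0.37,0.09,0.66,-1],[-0.89,-0.37,0.09,0.66,-1],[-0.89,-0.37,0.09,0.66,-1],[-0.89,-0.37,0.09,0.66,-1],[-0.89,-0.37,0.09,0.66,-1]],
])

```text
time: 1.48
eef_pos: [0.4508, 0.0877, 0.1996]
orientation: [[0.002, 1.0, -0.001], [1.0, -0.002, -0.002], [-0.002, -0.001, -1.0]]
contact_force: [-0.2, 1.1, -0.6]
gripper_width: 0.0868
```

```bash
python3 -c "
from h import *
plan(.438,-.15,.10,0);plan(.438,-.1945,.1,0)"
```

```text
t 1.475 pos [0.4508 0.0877 0.1996] yaw -0.12 w 0.0868 F [-0.2  1.1 -0.6] M [-0.001  0.083 -0.04 ] j7 -0.31 tilt [-0.0018 -0.0009 -1.    ]
shift [-0.95  -0.049  0.4  ] twist -0.003
t 1.475 pos [0.4508 0.0877 0.1996] yaw -0.12 w 0.0868 F [-0.2  1.1 -0.6] M [-0.001  0.083 -0.04 ] j7 -0.31 tilt [-0.0018 -0.0009 -1.    ]
shift [-1.128 -0.048  0.4  ] twist -0.003
```

Request:
drive_tool([
  [[-0.95,-0.05,0.4,0,-1],[-0.95,-0.05,0.4,0,-1],[-0.95,-0.05,0.4,0,-1],[-0.95,-0.05,0.4,0,-1],[-0.95,-0.05,0.4,0,-1]],
])

```text
time: 2.1
eef_pos: [0.4369, -0.1515, 0.0988]
orientation: [[0.005, 1.0, -0.003], [1.0, -0.005, -0.003], [-0.003, -0.003, -1.0]]
contact_force: [0.1, 0.6, 0.2]
gripper_width: 0.0871
```

```bash
python3 -c "
from h import *
plan(.438,-.1945,.1,0);plan(.438,-.1945,.024,0)"
```

```text
t 2.1 pos [ 0.4369 -0.1515  0.0988] yaw -0.26 w 0.0871 F [0.1 0.6 0.2] M [-0.028  0.088  0.03 ] j7 0.29 tilt [-0.0028 -0.003  -1.    ]
shift [-0.172  0.005 -0.004] twist -0.006
t 2.1 pos [ 0.4369 -0.1515  0.0988] yaw -0.26 w 0.0871 F [0.1 0.6 0.2] M [-0.028  0.088  0.03 ] j7 0.29 tilt [-0.0028 -0.003  -1.    ]
shift [-0.171  0.006  0.3  ] twist -0.006
```

Request:
drive_tool([
  [[-0.17,0.005,0,0,-1],[-0.17,0.005,0.15,0,-1],[-0.17,0.005,0.3,0,-1],[-0.17,0.005,0.3,0,-1],[-0.17,0.005,0.3,0,1],[-0.17,0.005,0.3,0,1],[-0.17,0.005,0.3,0,1],[-0.17,0.005,0.3,0,1],[-0.17,0.005,0.3,0,1],[-0.17,0.005,0.3,0,1]],
], newtons=15)

```text
time: 3.35
eef_pos: [0.4377, -0.1942, 0.0239]
orientation: [[0.005, 1.0, -0.003], [1.0, -0.005, -0.003], [-0.003, -0.003, -1.0]]
contact_force: [-0.3, -0.0, -0.2]
gripper_width: 0.0348
```

```bash
python3 -c "
from h import *
plan(.44,.0,.17,0)
snap('side','side2.png');snap('top','top2.png')
a=cv2.imread('pics/side2.png')[240:420,220:420];b=cv2.imread('pics/top2.png')[200:340,320:480]
cv2.imwrite('pics/c2.png',np.hstack([cv2.resize(a,(400,360)),cv2.resize(b,(400,360))]))"
```

```text
t 3.35 pos [ 0.4377 -0.1942  0.0239] yaw -0.26 w 0.0348 F [-0.3 -0.  -0.2] M [-0.054  0.107  0.023] j7 0.51 tilt [-0.0028 -0.003  -1.    ]
shift [ 0.775  0.004 -0.586] twist -0.006
```

View pics/c2.png

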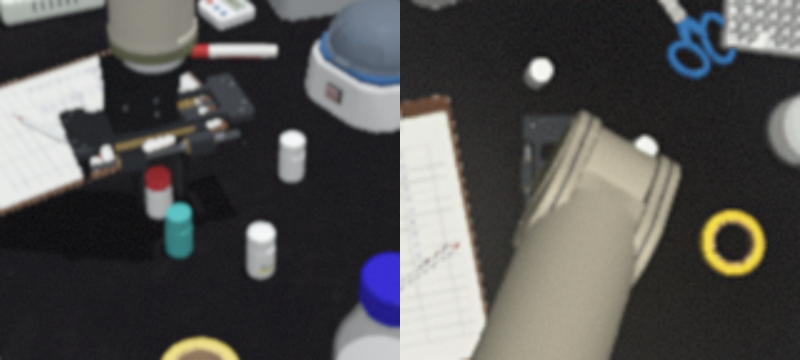

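The side view shows the red vial between the fingers and the teal one clear beside it. The jaws are at 34.8 mm and still closing. I'll finish the grip and lift.

Request:
drive_tool([
  [[0,0,0,0,1],[0,0,0,0,1],[0,0,0,0,1],[0,0,-0.15,0,1],[0,0,-0.4,0,1],[0.2,0,-0.58,0,1],[0.4,0,-0.58,0,1],[0.6,0,-0.58,0,1],[0.78,0,-0.58,0,1],[0.78,0,-0.58,0,1]],
], newtons=20)

```text
time: 4.7
eef_pos: [0.4388, 0.0043, 0.1682]
orientation: [[-0.001, 1.0, -0.003], [1.0, 0.001, -0.002], [-0.002, -0.003, -1.0]]
contact_force: [-0.0, -0.9, -0.9]
gripper_width: 0.0265
```

```bash
python3 -c "
from h import *
plan(.42,.22,.17,0)"
```

```text
t 4.7 pos [0.4388 0.0043 0.1682] yaw 0.05 w 0.0265 F [-0.  -0.9 -0.9] M [-0.091  0.037  0.033] j7 -0.14 tilt [-0.0025 -0.0034 -1.    ]
shift [ 0.863 -0.074 -0.009] twist 0.001
```

Request:
drive_tool([
  [[0.22,-0.02,0,0,1],[0.44,-0.04,0,0,1],[0.65,-0.06,0,0,1],[0.86,-0.08,0,0,1],[0.86,-0.08,0,0,1],[0.86,-0.08,0,0,1]],
])

```text
time: 5.45
eef_pos: [0.419, 0.218, 0.1675]
orientation: [[0.0, 1.0, -0.004], [1.0, -0.0, -0.003], [-0.003, -0.004, -1.0]]
contact_force: [-0.0, -0.9, -1.0]
gripper_width: 0.0262
```

```bash
python3 -c "
from h import *
plan(.4005,.2885,.12,0)"
```

```text
t 5.45 pos [0.419  0.218  0.1675] yaw -0.01 w 0.0262 F [-0.  -0.9 -1. ] M [-0.138  0.034 -0.023] j7 -0.57 tilt [-0.0034 -0.0037 -1.    ]
shift [ 0.283 -0.073  0.189] twist -0.0
```

Request:
drive_tool([
  [[0.15,-0.04,0,0,1],[0.28,-0.073,0.05,0,1],[0.282,-0.073,0.15,0,1],[0.282,-0.073,0.19,0,1],[0.282,-0.073,0.19,0,1]],
])

```text
time: 6.08
eef_pos: [0.401, 0.2868, 0.1196]
orientation: [[0.002, 1.0, -0.004], [1.0, -0.002, -0.004], [-0.004, -0.004, -1.0]]
contact_force: [-0.2, 0.1, 0.1]
gripper_width: 0.0261
```

```bash
python3 -c "
from h import *
plan(.4005,.2885,.076,0)
p,d=snap('side','side3.png');snap('top','top3.png')
print(proj('side',np.array([.4005,.2885,.096])),proj('side',np.array([.4005,.2885,.068])))
a=cv2.imread('pics/side3.png')[180:270,190:290];b=cv2.imread('pics/top3.png')[220:330,150:260]
cv2.imwrite('pics/c3.png',np.hstack([cv2.resize(a,(450,400)),cv2.resize(b,(350,400))]))"
```

```text
t 6.075 pos [0.401  0.2868 0.1196] yaw -0.14 w 0.0261 F [-0.2  0.1  0.1] M [-0.058  0.073 -0.048] j7 -0.69 tilt [-0.0043 -0.0042 -1.    ]
shift [ 0.008 -0.001  0.175] twist -0.003
[232.6917 213.2651] [233.7179 221.8919]
```

View pics/c3.png

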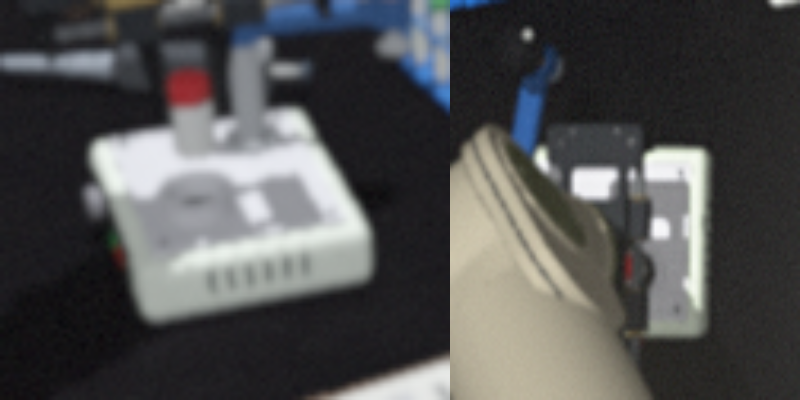

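The side crop puts the vial bottom at about (232,214), which matches the prediction of (232.7,213.3). The nest mouth is directly below at (234,223). Lowering.

Request:
drive_tool([
  [[0.004,-0.001,0.06,0,1],[0.004,-0.001,0.1,0,1],[0.004,-0.001,0.13,0,1],[0.004,-0.001,0.155,0,1],[0.004,-0.001,0.168,0,1],[0.004,-0.001,0.172,0,1],[0.004,-0.001,0.172,0,1]],
])

```text
time: 7.05
eef_pos: [0.4011, 0.2887, 0.0778]
orientation: [[0.002, 1.0, -0.003], [1.0, -0.002, -0.003], [-0.003, -0.003, -1.0]]
contact_force: [0.4, 0.0, -0.4]
gripper_width: 0.0261
```

```bash
python3 -c "
from h import *
plan(.4005,.2885,.076,0)"
```

```text
t 7.05 pos [0.4011 0.2887 0.0778] yaw -0.1 w 0.0261 F [ 0.4  0.  -0.4] M [-0.107  0.044 -0.049] j7 -0.68 tilt [-0.0026 -0.0027 -1.    ]
shift [-0.001 -0.002  0.007] twist -0.002
```

Request:
drive_tool([
  [[0,0,0.005,0,1],[0,0,0.009,0,1],[0,0,0.009,0,1]],
])

```text
time: 7.42
eef_pos: [0.4012, 0.2888, 0.0758]
orientation: [[0.002, 1.0, -0.002], [1.0, -0.002, -0.002], [-0.002, -0.002, -1.0]]
contact_force: [-0.5, -0.2, 2.9]
gripper_width: 0.0259
```

Touch-down is felt at 2.9 N, and the height agrees with the nest floor. Releasing and rising, then turning toward the ball.

Request:
drive_tool([
  [[0,0,0.006,0,-1],[0,0,0.006,0,-1],[0,0,0.006,0,-1],[0,0,0.006,0,-1],[0,0,-0.2,0,-1],[0,0,-0.45,0,-1],[0,0,-0.7,0,-1],[0,0,-0.7,-0.2,-1],[0,0,-0.7,-0.43,-1],[0,0,-0.7,-0.66,-1],[0,0,-0.7,-0.88,-1],[0,0,-0.7,-0.95,-1]],
])

```text
time: 8.93
eef_pos: [0.4015, 0.2892, 0.2507]
orientation: [[-0.68, 0.733, -0.003], [0.733, 0.68, -0.002], [-0.0, -0.003, -1.0]]
contact_force: [-0.2, -0.1, -0.1]
gripper_width: 0.0871
```

```bash
python3 -c "
from h import *
plan(.5545,.354,.25,79)
p,d=snap('side','side4.png');C=cloud('side',d)
h=cv2.cvtColor(p,cv2.COLOR_RGB2HSV);r=np.hypot(C[...,0]-.4,C[...,1]-.2885)
m=((h[...,0]<8)|(h[...,0]>172))&(h[...,1]>130)&(r<.04)&(C[...,2]>.06)
print(m.sum(),C[m].max(0),C[m].min(0)); t=m&(C[...,2]>C[m][:,2].max()-.005);print(C[t].mean(0))
cv2.imwrite('pics/c4.png',cv2.resize(cv2.imread('pics/side4.png')[150:270,190:310],(600,600)))"
```

```text
t 8.925 pos [0.4015 0.2892 0.2507] yaw 42.86 w 0.0871 F [-0.2 -0.1 -0.1] M [ 0.011 -0.01  -0.012] j7 0.04 tilt [-0.     -0.0035 -1.    ]
shift [-0.226  0.625  0.001] twist -0.803
36 [0.4083 0.2951 0.1064] [0.3918 0.2729 0.0912]
[0.4017 0.2823 0.1037]
```

View pics/c4.png

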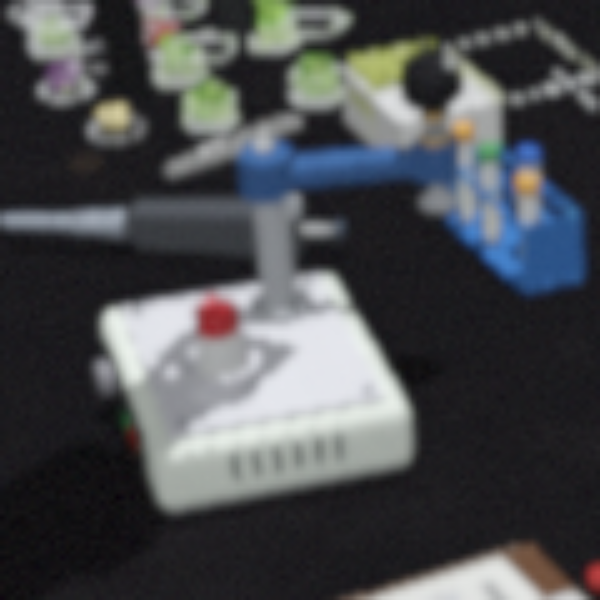

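The vial stands upright in the nest with its cap at crop (216,318), top z about 0.103, so it is seated. The ball is at crop (433,82). Moving above the ball.

Request:
drive_tool([
  [[-0.226,0.625,0,-0.8,-1],[-0.226,0.625,0,-0.8,-1],[-0.226,0.625,0,-0.8,-1],[-0.226,0.625,0,-0.8,-1],[-0.226,0.625,0,-0.8,-1]],
])

```text
time: 9.6
eef_pos: [0.5546, 0.3541, 0.2495]
orientation: [[-0.981, 0.194, -0.003], [0.194, 0.981, -0.003], [0.003, -0.004, -1.0]]
contact_force: [0.5, -1.1, 0.0]
gripper_width: 0.087
```

```bash
python3 -c "
from h import *
print(onz('side',190+433/5,150+82/5,.189))
p,d=snap('side');C=cloud('side',d)
for q in ['side1','side4']:
  g=cv2.cvtColor(cv2.imread('pics/'+q+'.png'),cv2.COLOR_BGR2GRAY)[156:176,264:290]
  N,l,s,c=cv2.connectedComponentsWithStats((g<45).astype(np.uint8));i=1+s[1:,4].argmax();uv=c[i]+[264,156];print(s[i],uv,onz('side',*uv,.189))
g=cv2.cvtColor(cv2.imread('pics/top1.png'),cv2.COLOR_BGR2GRAY)
print(proj('top',np.array([.5545,.354,.189])))
plan(.5545,.354,.170,79)"
```

```text
[0.5553 0.3551 0.189 ]
[ 7  5 10 11 68] [275.3088 166.3382] [0.5519 0.357  0.189 ]
[ 7  5 10 11 68] [275.3235 166.3382] [0.552 0.357 0.189]
[173.8596 233.8101]
t 9.65 pos [0.5543 0.3541 0.25  ] yaw 78.79 w 0.0872 F [ 0.   0.3 -0.2] M [ 0.024  0.009 -0.05 ] j7 0.79 tilt [ 0.0023 -0.0031 -1.    ]
shift [-0.002  0.001  0.32 ] twist -0.005
```

Request:
drive_tool([
  [[0,0.004,0.15,0,-1],[0,0.004,0.32,0,-1],[0,0.004,0.32,0,1],[0,0.004,0.32,0,1],[0,0.004,0.32,0,1],[0,0.004,0.32,0,1],[0,0.004,0.32,0,1],[0,0.004,0.32,0,1],[0,0.004,0.32,0,1],[0,0.004,0.32,0,1]],
], newtons=5)

```text
time: 10.9
eef_pos: [0.5546, 0.3551, 0.1705]
orientation: [[-0.981, 0.194, -0.002], [0.194, 0.981, -0.002], [0.002, -0.002, -1.0]]
contact_force: [1.9, 1.0, 3.7]
gripper_width: 0.0395
```

```bash
python3 -c "
from h import *
plan(.5545,.354,.170,79)"
```

```text
t 10.9 pos [0.5546 0.3551 0.1705] yaw 78.79 w 0.0395 F [1.9 1.  3.7] M [ 0.291 -0.187 -0.072] j7 0.8 tilt [ 0.0016 -0.0023 -1.    ]
shift [-0.    -0.005  0.002] twist -0.005
```

Ball gripped at 39.5 mm, essentially its full width. Swinging the arm along the arc.

Request:
drive_tool([
  [[0.0035,-0.053,0,0.167,1],[0.014,-0.105,0,0.333,1],[0.031,-0.155,0,0.5,1],[0.054,-0.202,0,0.667,1],[0.0835,-0.246,0,0.833,1],[0.0835,-0.246,0,0.833,1]],
])

```text
time: 11.65
eef_pos: [0.5211, 0.2989, 0.1704]
orientation: [[-0.661, 0.751, -0.004], [0.751, 0.661, -0.002], [0.001, -0.004, -1.0]]
contact_force: [-1.9, 1.9, 0.0]
gripper_width: 0.0394
```

```bash
python3 -c "
from h import *
a=np.radians(-10.4-75);plan(.4555+.101*np.cos(a),.3735+.101*np.sin(a),.170,79.6-75)"
```

```text
t 11.65 pos [0.5211 0.2989 0.1704] yaw 41.35 w 0.0394 F [-1.9  1.9  0. ] M [ 0.367  0.352 -0.064] j7 0.2 tilt [ 0.0009 -0.004  -1.    ]
shift [ 0.073 -0.242  0.003] twist 0.817
```

Request:
drive_tool([
  [[0.003,-0.053,0,0.165,1],[0.012,-0.105,0,0.33,1],[0.027,-0.154,0,0.495,1],[0.048,-0.2,0,0.66,1],[0.075,-0.242,0,0.82,1],[0.075,-0.242,0,0.82,1]],
])

```text
time: 12.4
eef_pos: [0.4627, 0.2738, 0.1705]
orientation: [[-0.082, 0.997, -0.004], [0.997, 0.082, -0.002], [-0.001, -0.004, -1.0]]
contact_force: [-0.6, 4.1, -3.2]
gripper_width: 0.0393
```

```bash
python3 -c "
from h import *
plan(.4006,.2887,.170,-33)"
```

```text
t 12.4 pos [0.4627 0.2738 0.1705] yaw 4.69 w 0.0393 F [-0.6  4.1 -3.2] M [0.925 0.292 0.03 ] j7 -0.47 tilt [-0.0012 -0.0042 -1.    ]
shift [ 0.08  -0.243  0.003] twist 0.838
```

Request:
drive_tool([
  [[0.006,-0.053,0,0.167,1],[0.016,-0.105,0,0.333,1],[0.033,-0.155,0,0.5,1],[0.055,-0.201,0,0.667,1],[0.08,-0.242,0,0.83,1],[0.082,-0.245,0,0.83,1],[0.082,-0.245,0,0.83,1]],
])

```text
time: 13.28
eef_pos: [0.4004, 0.2887, 0.1704]
orientation: [[0.536, 0.844, -0.005], [0.844, -0.536, -0.003], [-0.005, -0.002, -1.0]]
contact_force: [-2.3, -1.2, -2.3]
gripper_width: 0.0395
```

```bash
python3 -c "
from h import *
plan(.4006,.2887,.170,-33)
snap('side','side5.png')
cv2.imwrite('pics/c5.png',cv2.resize(cv2.imread('pics/side5.png')[160:260,180:300],(600,500)))"
```

```text
t 13.275 pos [0.4004 0.2887 0.1704] yaw -32.43 w 0.0395 F [-2.3 -1.2 -2.3] M [-0.367  0.445  0.007] j7 -1.25 tilt [-0.0047 -0.0024 -1.    ]
shift [0.001 0.001 0.002] twist 0.013
```

View pics/c5.png

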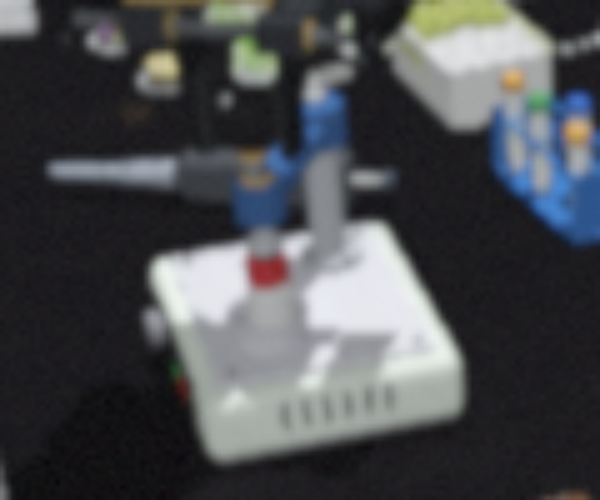

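The screw is now over the cap, at crop (265,240) above the cap at (267,268). I'll push 4 mm further along the tangent to confirm the stop.

Request:
drive_tool([
  [[0,-0.008,0,0,1],[0,-0.016,0,0,1],[0,-0.016,0,0,1]],
])

```text
time: 13.7
eef_pos: [0.3973, 0.2905, 0.1704]
orientation: [[0.537, 0.844, -0.004], [0.844, -0.537, -0.003], [-0.005, -0.002, -1.0]]
contact_force: [2.7, -3.8, -1.6]
gripper_width: 0.0394
```

```bash
python3 -c "
from h import *
plan(.4006,.2887,.170,-33)"
```

```text
t 13.7 pos [0.3973 0.2905 0.1704] yaw -32.48 w 0.0394 F [ 2.7 -3.8 -1.6] M [-0.714 -0.413 -0.083] j7 -1.26 tilt [-0.0045 -0.0019 -1.    ]
shift [0.001 0.015 0.002] twist 0.012
```

Request:
drive_tool([
  [[0,-0.008,0,0,1],[0,-0.012,0,0,1],[0,-0.012,0,0,1]],
])

```text
time: 14.08
eef_pos: [0.3964, 0.291, 0.1705]
orientation: [[0.538, 0.843, -0.002], [0.843, -0.538, -0.004], [-0.004, 0.001, -1.0]]
contact_force: [8.1, -5.1, -4.4]
gripper_width: 0.0411
```

```bash
python3 -c "
from h import *
plan(.4006,.2887,.170,-33)"
```

```text
t 14.075 pos [0.3964 0.291  0.1705] yaw -32.56 w 0.0411 F [ 8.1 -5.1 -4.4] M [-1.156 -1.598  0.005] j7 -1.27 tilt [-0.0038  0.0006 -1.    ]
shift [0.001 0.019 0.002] twist 0.01
```

The force rises to 9.6 N while the tool stays put, so the arm is at its stop. I'll open and turn back by 180° to regain twist range, then check the ball centring.

Request:
drive_tool([
  [[0,0.002,0,0,-1],[0,0.005,0,0,-1],[0,0.005,0,0,-1],[0,0.005,0,0,-1],[0,0.005,0,0,-1],[0,0.005,0,-0.25,-1],[0,0.005,0,-0.5,-1],[0,0.005,0,-0.75,-1],[0,0.005,0,-1,-1],[0,0.005,0,-1,-1]],
])

```text
time: 15.32
eef_pos: [0.3975, 0.2903, 0.1705]
orientation: [[-0.216, 0.976, -0.002], [0.976, 0.216, -0.004], [-0.003, -0.002, -1.0]]
contact_force: [0.3, -0.6, -0.5]
gripper_width: 0.0868
```

Request:
drive_tool([
  [[0,0,0,-1,-1],[0,0,0,-1,-1],[0,0,0,-1,-1],[0,0,0,-1,-1],[0,0,0,-1,-1]],
])

```text
time: 15.95
eef_pos: [0.3974, 0.2904, 0.1705]
orientation: [[-0.842, 0.539, -0.002], [0.539, 0.842, -0.004], [-0.001, -0.004, -1.0]]
contact_force: [0.3, 0.3, 0.8]
gripper_width: 0.087
```

```bash
python3 -c "
from h import *
plan(.3975,.2904,.170,147)
for n in('side','top'):
  p,d=snap(n,n+'6.png');C=cloud(n,d)
  r=np.hypot(C[...,0]-.3985,C[...,1]-.2900);g=p.max(-1)
  q=(r<.024)&(C[...,2]>.18)&(C[...,2]<.215);print(n,q.sum(),C[q].mean(0) if q.any() else '',C[q].min(0) if q.any() else '',C[q].max(0) if q.any() else '')
  print(proj(n,np.array([.3975,.2904,.189])))
p=cv2.imread('pics/side6.png')[160:240,190:270];q=cv2.imread('pics/top6.png')[240:330,170:260]
cv2.imwrite('pics/c6.png',np.hstack([cv2.resize(p,(400,400)),cv2.resize(q,(400,400))]))"
```

```text
t 15.95 pos [0.3974 0.2904 0.1705] yaw 57.36 w 0.087 F [0.3 0.3 0.8] M [-0.036  0.042  0.027] j7 0.3 tilt [-0.0006 -0.0039 -1.    ]
shift [-0.     0.     0.002] twist -1.992
side 112 [0.4014 0.2786 0.1949] [0.3867 0.2693 0.1802] [0.4182 0.2963 0.2093]
[227.9066 183.1768]
top 0   
[196.4122 294.6241]
```

View pics/c6.png

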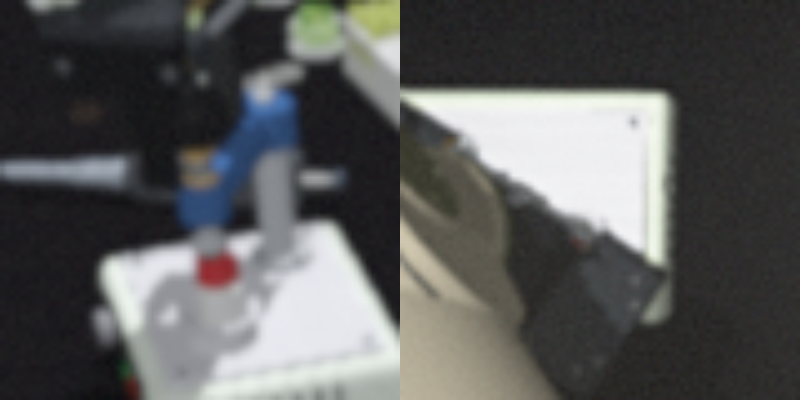

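Side crop: the pad at (208,240) is over the cap at (217,268), roughly 3 mm off centre, which is within the bore's play. I'll turn back 90° more, grip at 6 N and read the moment while it runs free.

Request:
drive_tool([
  [[0,0,0.002,-1,-1],[0,0,0.002,-1,-1],[0,0,0.002,-1,-1],[0,0,0.002,-1,-1],[0,0,0.002,-1,-1]],
])

```text
time: 16.68
eef_pos: [0.3975, 0.2904, 0.17]
orientation: [[-0.978, -0.209, -0.002], [-0.209, 0.978, -0.004], [0.002, -0.003, -1.0]]
contact_force: [0.3, -0.2, -0.3]
gripper_width: 0.0871
```

Request:
drive_tool([
  [[0,0,0,-1,-1],[0,0,0,-1,-1],[0,0,0,-1,-1],[0,0,0,-1,-1],[0,0,0,-1,-1]],
])

```text
time: 17.3
eef_pos: [0.3975, 0.2903, 0.17]
orientation: [[-0.548, -0.837, -0.002], [-0.837, 0.548, -0.004], [0.004, -0.001, -1.0]]
contact_force: [-0.1, 0.2, -0.3]
gripper_width: 0.0872
```

```bash
cat >> h.py <<'E'
def mz(k=6):
    a=[];f=[]
    for _ in range(k):
        env.grab_frame('side');o=env.get_obs();a.append(o['ft_torque']);f.append(o['contact_force'])
    R=np.array(o['orientation'])
    print('t',o['time'],'M',np.mean(a,0),'sdz',np.std(a,0)[2].round(3),'F',np.mean(f,0),'pos',np.array(o['eef_pos']),'yaw',np.degrees(np.arctan2(R[1,1],R[0,1])).round(2),'w',round(o['gripper_width'],4),'j7',round(o['qpos'][6],2))
E
python3 -c "
from h import *
mz();plan(.3975,.2904,.17,147)"
```

```text
t 17.6 M [0.0996 0.0663 0.0141] sdz 0.034 F [-0.0545 -0.0908  0.1033] pos [0.3974 0.2904 0.17  ] yaw 146.89 w 0.087 j7 1.86
t 17.6 pos [0.3974 0.2904 0.17  ] yaw 146.89 w 0.087 F [-0.7  0.2  0.1] M [ 0.056  0.049 -0.012] j7 1.86 tilt [ 0.0038 -0.0006 -1.    ]
shift [-0. -0.  0.] twist -0.002
```

Now close at 6 N, then make the first 20° turn, which is certainly free.

Request:
drive_tool([
  [[0,0,0,0,1],[0,0,0,0,1],[0,0,0,0,1],[0,0,0,0,1],[0,0,0,0,1],[0,0,0,0,1],[0,0,0,0,1],[0,0,0,0,1]],
], newtons=6)

```text
time: 18.6
eef_pos: [0.3975, 0.2904, 0.17]
orientation: [[-0.546, -0.838, -0.002], [-0.838, 0.546, -0.004], [0.004, -0.001, -1.0]]
contact_force: [-0.6, -0.5, 0.2]
gripper_width: 0.0393
```

```bash
python3 -c "
from h import *
mz()"
```

```text
t 18.9 M [ 0.0949  0.118  -0.0011] sdz 0.034 F [-0.135   0.4634  0.0026] pos [0.3975 0.2904 0.17  ] yaw 146.89 w 0.0394 j7 1.86
```

Request:
drive_tool([
  [[0,0,0.001,0.22,1],[0,0,0.0018,0.444,1],[0,0,0.0018,0.444,1]],
])

```text
time: 19.27
eef_pos: [0.3974, 0.2905, 0.1696]
orientation: [[-0.799, -0.602, -0.002], [-0.601, 0.799, -0.003], [0.003, -0.002, -1.0]]
contact_force: [0.0, 0.4, -0.5]
gripper_width: 0.0392
```

```bash
python3 -c "
from h import *
mz()"
```

```text
t 19.575 M [ 0.3018 -0.0588 -0.0539] sdz 0.032 F [ 0.2333  0.6727 -0.4755] pos [0.3976 0.2904 0.1696] yaw 127.01 w 0.0397 j7 1.51
```

```bash
sed -i "s/a=\[\];f=\[\]/a=[];f=[];o=env.get_obs();print('now Mz',round(o['ft_torque'][2],3),'e7',round(o['effort'][6],4),'v7',round(o['qvel'][6],3));e=[]/; s/f.append(o\['contact_force'\])/f.append(o['contact_force']);e.append(o['effort'][6])/; s/print('t',o\['time'\],'M'/print('t',o['time'],'e7',np.round(e,3),'M'/" h.py; python3 -c "
from h import *
mz(3)"
```

```text
now Mz -0.032 e7 0.0837 v7 -0.009
t 19.725 e7 [0.067 0.053 0.041] M [ 0.3363 -0.1347 -0.0135] sdz 0.015 F [ 0.3825  0.7906 -1.0089] pos [0.3976 0.2904 0.1696] yaw 126.95 w 0.0395 j7 1.51
```

Request:
drive_tool([
  [[0,0,0.0005,0.15,1],[0,0,0.001,0.3,1]],
])

```text
time: 19.98
eef_pos: [0.3974, 0.2908, 0.1693]
orientation: [[-0.919, -0.395, -0.002], [-0.395, 0.919, -0.003], [0.003, -0.002, -1.0]]
contact_force: [0.4, 2.8, -2.6]
gripper_width: 0.0394
```

```bash
python3 -c "
from h import *
mz(6)"
```

```text
now Mz 0.091 e7 1.9086 v7 -0.936
t 20.275 e7 [ 1.477 -1.687 -0.751 -0.203  0.008  0.074] M [ 0.6632 -0.2465 -0.0534] sdz 0.059 F [ 1.5167  2.438  -2.336 ] pos [0.3977 0.2905 0.1693] yaw 113.58 w 0.0393 j7 1.28
```

Moving Mz is 0.091, which matches the free torque. Continuing in 15° steps at 6 N, where slip limits the torque, and reading the moment in motion.

Request:
drive_tool([
  [[-0.002,0.0013,0.0007,0.167,1],[-0.002,0.0013,0.0014,0.333,1]],
])

```text
time: 20.52
eef_pos: [0.3977, 0.291, 0.1689]
orientation: [[-0.989, -0.147, -0.002], [-0.147, 0.989, -0.003], [0.002, -0.003, -1.0]]
contact_force: [-1.0, 3.0, -0.1]
gripper_width: 0.0393
```

```bash
python3 -c "
from h import *
mz(2)"
```

```text
now Mz 0.042 e7 2.1287 v7 -1.036
t 20.625 e7 [ 1.619 -1.869] M [0.3101 0.0741 0.0062] sdz 0.056 F [-0.1624  1.4005 -1.1416] pos [0.3978 0.2909 0.1689] yaw 98.58 w 0.0395 j7 1.02
```

Request:
drive_tool([
  [[0,0,0.0007,0.167,1],[0,0,0.0014,0.333,1]],
])

```text
time: 20.88
eef_pos: [0.3978, 0.2913, 0.1686]
orientation: [[-0.994, 0.111, -0.001], [0.111, 0.994, -0.003], [0.001, -0.003, -1.0]]
contact_force: [0.7, 3.9, -1.8]
gripper_width: 0.0395
```

```bash
python3 -c "
from h import *
mz(2)"
```

```text
now Mz 0.121 e7 2.0987 v7 -1.033
t 20.975 e7 [ 1.533 -1.875] M [ 0.8177 -0.2699 -0.0376] sdz 0.051 F [ 1.6812  3.9227 -1.9413] pos [0.3979 0.2913 0.1687] yaw 83.73 w 0.0393 j7 0.76
```

Request:
drive_tool([
  [[0,0,0.0007,0.167,1],[0,0,0.0014,0.333,1]],
])

```text
time: 21.22
eef_pos: [0.398, 0.2917, 0.1684]
orientation: [[-0.933, 0.36, -0.001], [0.36, 0.933, -0.002], [-0.0, -0.002, -1.0]]
contact_force: [1.0, 5.6, -3.9]
gripper_width: 0.0392
```

```bash
python3 -c "
from h import *
mz(2)"
```

```text
now Mz 0.127 e7 2.1152 v7 -1.033
t 21.325 e7 [ 1.276 -1.669] M [ 0.9731 -0.4167 -0.0317] sdz 0.029 F [ 1.8949  4.5095 -2.6991] pos [0.3981 0.2917 0.1684] yaw 68.92 w 0.0395 j7 0.5
```

Request:
drive_tool([
  [[0,0.004,0.002,0,1],[0,0.004,0.0027,0.167,1],[0,0.004,0.0034,0.333,1]],
])

```text
time: 21.7
eef_pos: [0.3986, 0.2921, 0.1678]
orientation: [[-0.808, 0.589, -0.0], [0.589, 0.808, -0.003], [-0.001, -0.003, -1.0]]
contact_force: [0.2, -0.2, 1.6]
gripper_width: 0.0394
```

```bash
python3 -c "
from h import *
mz(2)"
```

```text
now Mz 0.121 e7 2.1188 v7 -1.032
t 21.8 e7 [ 1.563 -1.85 ] M [-0.2826  0.1739 -0.0832] sdz 0.014 F [-0.5135 -0.5675  2.9249] pos [0.3986 0.2922 0.1677] yaw 54.0 w 0.0394 j7 0.24
```

Request:
drive_tool([
  [[0,0,0.0007,0.167,1],[0,0,0.0014,0.333,1]],
])

```text
time: 22.05
eef_pos: [0.3989, 0.2925, 0.1675]
orientation: [[-0.631, 0.776, 0.0], [0.776, 0.631, -0.002], [-0.002, -0.001, -1.0]]
contact_force: [1.1, 3.3, -1.5]
gripper_width: 0.0397
```

```bash
python3 -c "
from h import *
mz(2)"
```

```text
now Mz 0.074 e7 2.1163 v7 -1.034
t 22.15 e7 [ 1.503 -1.874] M [ 0.5233 -0.3925 -0.0118] sdz 0.04 F [ 2.5337  2.3888 -0.8856] pos [0.3989 0.2924 0.1675] yaw 39.21 w 0.0394 j7 -0.02
```

Request:
drive_tool([
  [[0,0,0.0007,0.167,1],[0,0,0.0014,0.333,1]],
])

```text
time: 22.4
eef_pos: [0.3992, 0.2929, 0.1672]
orientation: [[-0.413, 0.911, 0.001], [0.911, 0.413, -0.002], [-0.002, 0.0, -1.0]]
contact_force: [2.5, 4.3, -2.2]
gripper_width: 0.0393
```

```bash
python3 -c "
from h import *
mz(2)"
```

```text
now Mz 0.079 e7 2.1242 v7 -1.035
t 22.5 e7 [ 1.465 -1.898] M [ 0.7027 -0.5302  0.0128] sdz 0.024 F [ 3.2618  3.0752 -1.9375] pos [0.3992 0.2928 0.1672] yaw 24.47 w 0.0396 j7 -0.27
```

The grip was about 2 mm off the screw's axis: the tool orbits as it turns. Regripping centred, before contact is reached.

Request:
drive_tool([
  [[0,0,0,0,-1],[0,0,0,0,-1],[-0.0044,-0.002,-0.001,0,-1],[-0.0044,-0.002,-0.001,0,-1],[-0.0044,-0.002,-0.001,0,1],[-0.0044,-0.002,-0.001,0,1],[-0.0044,-0.002,-0.001,0,1],[-0.0044,-0.002,-0.001,0,1],[-0.0044,-0.002,-0.001,0,1],[-0.0044,-0.002,-0.001,0,1]],
])

```text
time: 23.75
eef_pos: [0.3994, 0.2919, 0.1675]
orientation: [[-0.414, 0.91, 0.001], [0.91, 0.414, -0.001], [-0.002, 0.001, -1.0]]
contact_force: [1.8, 2.2, -2.7]
gripper_width: 0.0395
```

```bash
python3 -c "
from h import *
mz(4)"
```

```text
now Mz 0.009 e7 -0.0446 v7 0.001
t 23.95 e7 [-0.046 -0.046 -0.047 -0.048] M [ 0.5606 -0.5128  0.0574] sdz 0.017 F [ 2.7392  3.2331 -2.4413] pos [0.3994 0.2919 0.1675] yaw 24.48 w 0.0394 j7 -0.27
```

Request:
drive_tool([
  [[0,0,0.0007,0.167,1],[0,0,0.0014,0.333,1]],
])

```text
time: 24.2
eef_pos: [0.3994, 0.2921, 0.1672]
orientation: [[-0.161, 0.987, 0.002], [0.987, 0.161, -0.001], [-0.001, 0.001, -1.0]]
contact_force: [2.5, 3.8, -1.3]
gripper_width: 0.0398
```

```bash
python3 -c "
from h import *
mz(2)"
```

```text
now Mz 0.103 e7 2.0754 v7 -1.032
t 24.3 e7 [ 1.625 -1.891] M [ 0.5538 -0.3206 -0.0155] sdz 0.051 F [ 1.937   3.2781 -1.6719] pos [0.3994 0.2921 0.1672] yaw 9.41 w 0.0395 j7 -0.53
```

Request:
drive_tool([
  [[0.002,0.001,0.001,0.11,1],[0.002,0.001,0.0015,0.22,1]],
])

```text
time: 24.55
eef_pos: [0.3994, 0.2923, 0.167]
orientation: [[0.008, 1.0, 0.001], [1.0, -0.008, -0.001], [-0.001, 0.001, -1.0]]
contact_force: [-0.8, -0.6, 2.2]
gripper_width: 0.0396
```

```bash
python3 -c "
from h import *
mz(2)"
```

```text
now Mz 0.134 e7 1.3077 v7 -0.683
t 24.65 e7 [ 0.947 -1.277] M [-0.149   0.1244 -0.0192] sdz 0.05 F [ 0.3291 -0.3729  1.8674] pos [0.3994 0.2923 0.167 ] yaw -0.4 w 0.0388 j7 -0.7
```

Request:
drive_tool([
  [[0,0,0.0005,0.11,1],[0,0,0.001,0.22,1]],
])

```text
time: 24.9
eef_pos: [0.3994, 0.2923, 0.1668]
orientation: [[0.177, 0.984, 0.001], [0.984, -0.177, -0.001], [-0.001, 0.001, -1.0]]
contact_force: [0.6, 1.9, 0.7]
gripper_width: 0.0395
```

```bash
python3 -c "
from h import *
mz(2)"
```

```text
now Mz 0.104 e7 1.3245 v7 -0.685
t 25.0 e7 [ 0.934 -1.275] M [ 0.1502 -0.0612  0.0084] sdz 0.085 F [0.709  0.7387 1.0782] pos [0.3994 0.2924 0.1669] yaw -10.16 w 0.0391 j7 -0.87
```

Request:
drive_tool([
  [[0,0,0.0005,0.11,1],[0,0,0.001,0.22,1]],
])

```text
time: 25.25
eef_pos: [0.3994, 0.2922, 0.1667]
orientation: [[0.341, 0.94, 0.001], [0.94, -0.341, -0.001], [-0.001, 0.001, -1.0]]
contact_force: [0.5, 0.1, 2.0]
gripper_width: 0.0389
```

```bash
python3 -c "
from h import *
mz(2)"
```

```text
now Mz 0.131 e7 1.3355 v7 -0.687
t 25.35 e7 [ 0.883 -1.311] M [-0.0515  0.0415  0.0366] sdz 0.033 F [0.1053 0.8779 1.7459] pos [0.3994 0.2922 0.1667] yaw -19.88 w 0.0391 j7 -1.04
```

Request:
drive_tool([
  [[0,0,0.0003,0.11,1],[0,0,0.0007,0.22,1]],
])

```text
time: 25.6
eef_pos: [0.3994, 0.2921, 0.1665]
orientation: [[0.494, 0.869, 0.001], [0.869, -0.494, -0.002], [-0.001, 0.002, -1.0]]
contact_force: [0.7, -0.4, 1.2]
gripper_width: 0.0397
```

```bash
python3 -c "
from h import *
mz(2)"
```

```text
now Mz 0.131 e7 1.3192 v7 -0.686
t 25.7 e7 [ 0.889 -1.294] M [-0.1281  0.0296  0.0589] sdz 0.032 F [0.4968 0.1878 2.2326] pos [0.3993 0.2921 0.1665] yaw -29.6 w 0.0395 j7 -1.21
```

Request:
drive_tool([
  [[0,0,0.0003,0.11,1],[0,0,0.0007,0.22,1]],
])

```text
time: 25.95
eef_pos: [0.3993, 0.2919, 0.1663]
orientation: [[0.634, 0.774, 0.001], [0.774, -0.634, -0.002], [-0.001, 0.002, -1.0]]
contact_force: [0.3, -1.3, 0.1]
gripper_width: 0.0396
```

```bash
python3 -c "
from h import *
mz(2)"
```

```text
now Mz 0.135 e7 1.3226 v7 -0.686
t 26.05 e7 [ 0.875 -1.306] M [-0.1096  0.0322  0.0882] sdz 0.027 F [ 0.7705 -0.2247  1.5252] pos [0.3993 0.2919 0.1663] yaw -39.29 w 0.0395 j7 -1.38
```

Request:
drive_tool([
  [[0,0,0.0003,0.11,1],[0,0,0.0007,0.22,1]],
])

```text
time: 26.3
eef_pos: [0.3993, 0.2918, 0.1661]
orientation: [[0.755, 0.656, 0.001], [0.656, -0.755, -0.002], [-0.001, 0.002, -1.0]]
contact_force: [0.4, -0.4, 0.6]
gripper_width: 0.0395
```

```bash
python3 -c "
from h import *
mz(2);p,d=snap('side','side7.png')
cv2.imwrite('pics/c7.png',cv2.resize(cv2.imread('pics/side7.png')[165:245,190:270],(600,600)))"
```

```text
now Mz 0.134 e7 1.3252 v7 -0.687
t 26.4 e7 [ 0.864 -1.315] M [-0.0586  0.1037  0.0312] sdz 0.108 F [ 0.3317 -1.4337  1.9845] pos [0.3993 0.2918 0.1661] yaw -48.99 w 0.0394 j7 -1.55
```

View pics/c7.png

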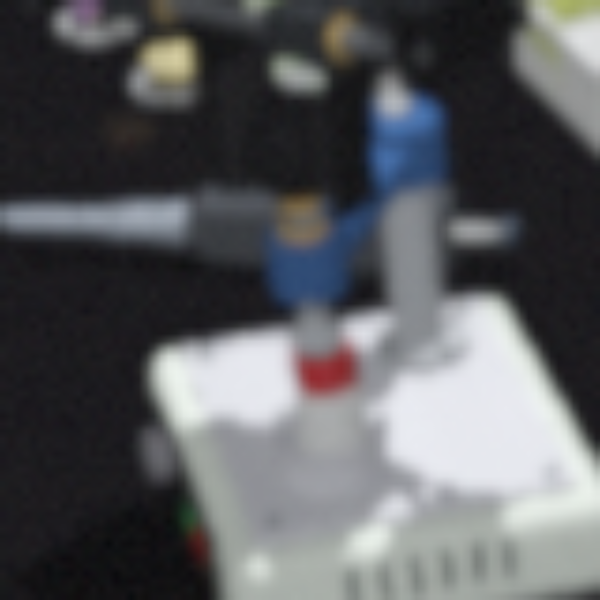

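The pad now meets the cap, at crop (320,345). Moving Mz has been steady at about 0.133 since roughly 150° of turning, against about 0.09 free, so the 6 N grip is slipping at contact. I'll test with 25 N over 8°.

Request:
drive_tool([
  [[0,0,0,0,1],[0,0,0,0,1],[0,0,0,0,1],[0,0,0.0004,0.09,1],[0,0,0.0007,0.178,1]],
], newtons=25)

```text
time: 27.08
eef_pos: [0.3992, 0.2918, 0.166]
orientation: [[0.839, 0.545, 0.001], [0.545, -0.839, -0.002], [-0.001, 0.002, -1.0]]
contact_force: [0.6, 0.3, 2.4]
gripper_width: 0.0383
```

```bash
python3 -c "
from h import *
mz(5)"
```

```text
now Mz 0.105 e7 0.9769 v7 -0.547
t 27.325 e7 [ 0.852 -0.925 -0.352 -0.032  0.076] M [-0.1103  0.1568 -0.071 ] sdz 0.054 F [-0.043  -0.0851  1.9015] pos [0.3992 0.2918 0.166 ] yaw -56.82 w 0.0386 j7 -1.68
```

Request:
drive_tool([
  [[0,0,0.0004,0.09,1],[0,0,0.0007,0.178,1]],
])

```text
time: 27.58
eef_pos: [0.3992, 0.2919, 0.1659]
orientation: [[0.905, 0.425, 0.001], [0.425, -0.905, -0.002], [-0.0, 0.002, -1.0]]
contact_force: [-0.8, 0.5, 1.9]
gripper_width: 0.0388
```

```bash
python3 -c "
from h import *
mz(5)"
```

```text
now Mz 0.163 e7 1.013 v7 -0.547
t 27.825 e7 [ 0.76  -0.993 -0.432 -0.109 -0.012] M [-0.1064  0.2415 -0.0205] sdz 0.042 F [-0.1734 -0.8487  2.3393] pos [0.3992 0.2918 0.1658] yaw -64.72 w 0.0388 j7 -1.82
```

Request:
drive_tool([
  [[0,0,0.0003,0.067,1],[0,0,0.0006,0.133,1]],
])

```text
time: 28.08
eef_pos: [0.3992, 0.2919, 0.1657]
orientation: [[0.944, 0.331, 0.0], [0.331, -0.944, -0.002], [-0.0, 0.002, -1.0]]
contact_force: [-0.1, 0.2, 3.2]
gripper_width: 0.0386
```

```bash
python3 -c "
from h import *
mz(8)"
```

```text
now Mz 0.146 e7 0.739 v7 -0.411
t 28.475 e7 [ 0.535 -0.761 -0.304 -0.06   0.     0.016  0.014  0.006] M [-0.1403  0.262  -0.0153] sdz 0.037 F [-0.8027 -0.4189  2.9266] pos [0.3992 0.2918 0.1657] yaw -70.66 w 0.0385 j7 -1.93
```

Request:
drive_tool([
  [[0,0,0.0002,0.067,1],[0,0,0.0004,0.133,1]],
])

```text
time: 28.72
eef_pos: [0.3992, 0.2919, 0.1656]
orientation: [[0.973, 0.23, 0.0], [0.23, -0.973, -0.002], [-0.0, 0.002, -1.0]]
contact_force: [-0.3, 0.4, 2.4]
gripper_width: 0.0387
```

```bash
python3 -c "
from h import *
mz(6)"
```

```text
now Mz 0.065 e7 0.7715 v7 -0.41
t 29.025 e7 [ 0.599 -0.72  -0.269 -0.026  0.05   0.058] M [-0.1426  0.2996 -0.043 ] sdz 0.027 F [-0.3951 -0.278   2.9651] pos [0.3992 0.2919 0.1656] yaw -76.58 w 0.0386 j7 -2.03
```

Request:
drive_tool([
  [[0,0,0.0001,0.045,1],[0,0,0.0003,0.09,1]],
])

```text
time: 29.28
eef_pos: [0.3992, 0.2919, 0.1656]
orientation: [[0.987, 0.161, 0.0], [0.161, -0.987, -0.002], [0.0, 0.002, -1.0]]
contact_force: [-0.9, -0.3, 3.5]
gripper_width: 0.0383
```

```bash
python3 -c "
from h import *
mz(6)"
```

```text
now Mz 0.235 e7 0.405 v7 -0.28
t 29.575 e7 [ 0.317 -0.626 -0.333 -0.162 -0.095 -0.074] M [-0.1646  0.2861  0.0926] sdz 0.037 F [-0.4374 -0.6027  3.5329] pos [0.3992 0.2919 0.1656] yaw -80.62 w 0.0389 j7 -2.1
```

Request:
drive_tool([
  [[0,0,0.0001,0.067,1],[0,0,0.0003,0.133,1]],
])

```text
time: 29.82
eef_pos: [0.3992, 0.2919, 0.1655]
orientation: [[0.998, 0.058, 0.0], [0.058, -0.998, -0.002], [0.0, 0.002, -1.0]]
contact_force: [-0.8, -0.4, 3.0]
gripper_width: 0.0388
```

```bash
python3 -c "
from h import *
mz(8)"
```

```text
now Mz 0.161 e7 0.7186 v7 -0.411
t 30.225 e7 [ 0.57  -0.755 -0.309 -0.068  0.016  0.023  0.025  0.021] M [-0.1252  0.3022 -0.0085] sdz 0.036 F [-0.7062 -0.4485  2.4589] pos [0.3992 0.2919 0.1654] yaw -86.57 w 0.0387 j7 -2.2
```

The residual after stopping depends on speed, because of rebound. I'll use a slow creep of 0.75° per row, which preserves the friction torque for averaging.

Request:
drive_tool([
  [[0,0,0,0.017,1],[0,0,0.0001,0.033,1],[0,0,0.0001,0.05,1],[0,0,0.0002,0.067,1],[0,0,0.0002,0.072,1],[0,0,0.0002,0.076,1]],
])

```text
time: 30.98
eef_pos: [0.3992, 0.2919, 0.1654]
orientation: [[1.0, 0.0, 0.0], [0.0, -1.0, -0.002], [0.0, 0.002, -1.0]]
contact_force: [-0.5, -0.4, 3.6]
gripper_width: 0.0384
```

```bash
python3 -c "
from h import *
mz(12)"
```

```text
now Mz 0.268 e7 -0.1986 v7 -0.024
t 31.575 e7 [-0.188 -0.245 -0.218 -0.206 -0.201 -0.2   -0.201 -0.201 -0.202 -0.203
 -0.203 -0.204] M [-0.14    0.3107  0.1906] sdz 0.018 F [-1.0658 -0.0884  2.8957] pos [0.3992 0.2919 0.1654] yaw -89.99 w 0.0384 j7 -2.26
```

Request:
drive_tool([
  [[0,0,0.0001,0.022,1],[0,0,0.0001,0.044,1],[0,0,0.0002,0.066,1],[0,0,0.0003,0.088,1],[0,0,0.0003,0.11,1],[0,0,0.0004,0.125,1],[0,0,0.0004,0.132,1],[0,0,0.0004,0.137,1]],
])

```text
time: 32.58
eef_pos: [0.3992, 0.2919, 0.1653]
orientation: [[0.994, -0.108, 0.0], [-0.108, -0.994, -0.002], [0.0, 0.002, -1.0]]
contact_force: [-1.7, -0.9, 2.2]
gripper_width: 0.0386
```

```bash
python3 -c "
from h import *
mz(6)"
```

```text
now Mz 0.13 e7 -0.0412 v7 -0.031
t 32.875 e7 [-0.027 -0.104 -0.071 -0.053 -0.047 -0.046] M [-0.1198  0.3815  0.0658] sdz 0.006 F [-0.6936 -0.2436  2.9299] pos [0.3992 0.2919 0.1653] yaw -96.16 w 0.0384 j7 -2.37
```

The readings are ambiguous. I'll open, turn back to yaw 57 and measure how far the ball has sunk with a sphere fit on the depth data. That gives the true knob angle.

Request:
drive_tool([
  [[0,0,0,0,-1],[0,0,0,0,-1],[0,0,0,0,-1],[0,0,0,0,-1],[0,0,0,-0.25,-1],[0,0,0,-0.5,-1],[0,0,0,-0.75,-1],[0,0,0,-1,-1],[0,0,0,-1,-1]],
])

```text
time: 34.0
eef_pos: [0.3992, 0.2918, 0.1653]
orientation: [[0.779, 0.628, 0.0], [0.628, -0.779, -0.002], [-0.001, 0.001, -1.0]]
contact_force: [-0.1, 0.9, -0.2]
gripper_width: 0.0868
```

Request:
drive_tool([
  [[0,0,0,-1,-1],[0,0,0,-1,-1],[0,0,0,-1,-1],[0,0,0,-1,-1],[0,0,0,-1,-1]],
])

```text
time: 34.62
eef_pos: [0.3992, 0.2918, 0.1653]
orientation: [[0.109, 0.994, 0.0], [0.994, -0.109, -0.002], [-0.002, 0.0, -1.0]]
contact_force: [0.7, -0.2, -0.6]
gripper_width: 0.0865
```

Request:
drive_tool([
  [[0,0,0,-1,-1],[0,0,0,-1,-1],[0,0,0,-1,-1],[0,0,0,-1,-1],[0,0,0,-1,-1]],
])

```text
time: 35.25
eef_pos: [0.3992, 0.2918, 0.1652]
orientation: [[-0.623, 0.782, 0.0], [0.782, 0.623, -0.002], [-0.002, -0.001, -1.0]]
contact_force: [0.5, -1.0, -0.4]
gripper_width: 0.0866
```

Request:
drive_tool([
  [[0,0,0,-0.4,-1],[0,0,0,-0.4,-1],[0,0,0,-0.4,-1]],
])

```text
time: 35.62
eef_pos: [0.3992, 0.2918, 0.1652]
orientation: [[-0.831, 0.556, 0.0], [0.556, 0.831, -0.002], [-0.001, -0.001, -1.0]]
contact_force: [0.0, -0.0, 0.2]
gripper_width: 0.0869
```

```bash
cat >> h.py <<'E'
from scipy.optimize import least_squares
def ball(D,x,y,z,n='side'):
    C=cloud(n,D);q=C[(np.hypot(C[...,0]-x,C[...,1]-y)<.024)&(C[...,2]>z-.012)&(C[...,2]<z+.026)]
    s=least_squares(lambda c:np.linalg.norm(q-c,axis=1)-.02,[x,y,z],loss='soft_l1',f_scale=.002).x
    r=np.linalg.norm(q-s,axis=1)-.02; return len(q),s,r.std()
E
python3 -c "
from h import *
print('start side',ball(np.load('sided.npy'),.5545,.355,.189));print('start top',ball(np.load('topd.npy'),.5545,.355,.189,'top'))
for _ in range(4):
  p,d=snap('side','side8.png');print(ball(d,.3992,.2919,.185))
np.save('s8.npy',d)
mz(3)"
```

```text
start side (140, array([0.5544, 0.3617, 0.1892]), np.float64(0.002110489816543381))
start top (193, array([0.5563, 0.3584, 0.19  ]), np.float64(0.0015102728974422102))
(111, array([0.4001, 0.2927, 0.1836]), np.float64(0.0019586310808332188))
(114, array([0.399 , 0.2929, 0.1844]), np.float64(0.002116236971520088))
(111, array([0.399 , 0.2926, 0.1843]), np.float64(0.0020921407254222008))
(109, array([0.3999, 0.293 , 0.184 ]), np.float64(0.001998278384822036))
now Mz -0.038 e7 -0.0931 v7 0.02
t 35.975 e7 [-0.088 -0.073 -0.058] M [-0.0379  0.0074 -0.0303] sdz 0.023 F [ 0.6262 -0.0772  0.3503] pos [0.3992 0.2918 0.1652] yaw 56.44 w 0.087 j7 0.29
```

The sphere fit suggests about 5 mm of sinking, but it is biased. I'll retreat for a clear view from both cameras and get a sharper height.

Request:
drive_tool([
  [[0,0,-0.2,0,-1],[0,0,-0.38,0,-1],[0.2,0.12,-0.38,0,-1],[0.45,0.27,-0.38,0,-1],[0.7,0.41,-0.38,0,-1],[0.95,0.56,-0.38,0,-1],[0.95,0.56,-0.38,0,-1],[0.95,0.56,-0.38,0,-1]],
])

```text
time: 36.98
eef_pos: [0.2764, 0.5417, 0.2588]
orientation: [[-0.835, 0.55, -0.001], [0.55, 0.835, -0.003], [-0.001, -0.003, -1.0]]
contact_force: [0.8, -0.8, -0.4]
gripper_width: 0.087
```

```bash
cat > b.py <<'E'
from h import *
def zt(D,x,y,n):
    C=cloud(n,D);r=np.hypot(C[...,0]-x,C[...,1]-y);m=(r<.012)&(C[...,2]>.19)&(C[...,2]<.22)
    return m.sum(),np.median(C[m][:,2]-np.sqrt(.0004-r[m]**2)),(C[m][:,2]-np.sqrt(.0004-r[m]**2)).mean()
print('start top',zt(np.load('topd.npy'),.5547,.3553,'top'),'side',zt(np.load('sided.npy'),.5547,.3553,'side'))
for n in('top','side'):
    F=[snap(n,n+'9.png') for _ in range(5)];D=np.mean([f[1] for f in F],0);np.save(n+'9.npy',D)
    print(n,zt(D,.3992,.2919,n),ball(D,.3992,.2919,.185,n))
    C=cloud(n,D)
    for nm,m in(('hub',(np.hypot(C[...,0]-.455,C[...,1]-.3735)<.012)&(C[...,2]>.14)),('plate',(abs(C[...,0]-.45)<.02)&(abs(C[...,1]-.26)<.02))): print(nm,m.sum(),np.median(C[m],0))
p=cv2.imread('pics/side9.png')[160:240,190:270];q=cv2.imread('pics/top9.png')[225:325,140:240]
cv2.imwrite('pics/c9.png',np.hstack([cv2.resize(p,(400,400),interpolation=cv2.INTER_CUBIC),cv2.resize(q,(400,400),interpolation=cv2.INTER_CUBIC)]))
plan(.3992,.2918,.26,147)
E
python3 b.py
```

```text
start top (np.int64(75), np.float64(0.1889545362572943), np.float64(0.18931461975200164)) side (np.int64(46), np.float64(0.18669494394800648), np.float64(0.18544845524636935))
top (np.int64(66), np.float64(0.18521717794006037), np.float64(0.18524222760495843)) (197, array([0.4008, 0.2893, 0.1853]), np.float64(0.0007000617018990978))
hub 66 [0.4547 0.3722 0.1589]
plate 195 [0.4499 0.2602 0.051 ]
side (np.int64(26), np.float64(0.18348084961477396), np.float64(0.18330464652425674)) (156, array([0.3998, 0.2928, 0.1837]), np.float64(0.0009231069968467899))
hub 32 [0.455  0.3688 0.1565]
plate 155 [0.4498 0.2503 0.0479]
t 37.475 pos [0.279  0.5396 0.26  ] yaw 56.41 w 0.0867 F [-0.1 -0.3  0.1] M [-0.049 -0.011  0.06 ] j7 -0.16 tilt [-0.0011 -0.0011 -1.    ]
shift [-0.949 -0.559  0.001] twist 1.987
```

View pics/c9.png

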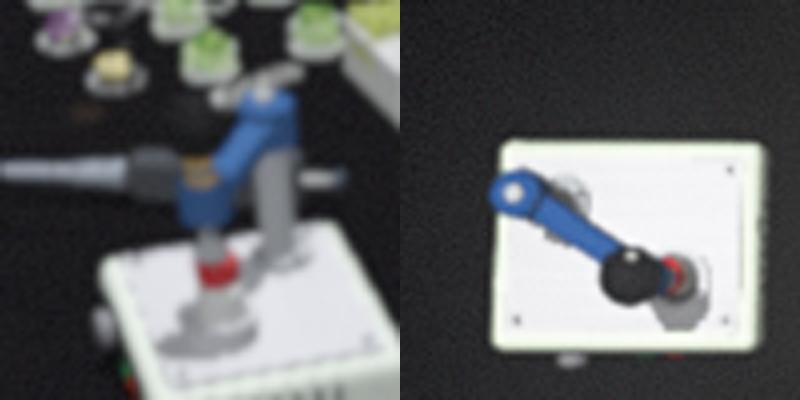

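The picture shows the arm over the nest at its stop, the ball at top-crop (628,275), and the pad on the cap in the side crop at (210,245). The ball has sunk about 4 mm, or 180° ± 25°. That fits contact at about 137°, slip at 6 N, then up to about 47° at 25 N. Rebound spoiled the fast readings, so I'll regrip and creep very slowly to read the true breakaway torque.

Request:
drive_tool([
  [[-0.25,-0.15,0,0,-1],[-0.5,-0.29,0,0,-1],[-0.75,-0.44,0,0,-1],[-0.949,-0.559,0,0,-1],[-0.949,-0.559,0,0,-1],[-0.949,-0.559,0,0,-1]],
])

```text
time: 38.22
eef_pos: [0.4004, 0.2899, 0.2609]
orientation: [[-0.831, 0.557, 0.001], [0.557, 0.831, -0.001], [-0.001, -0.0, -1.0]]
contact_force: [-0.8, 0.2, -0.3]
gripper_width: 0.087
```

```bash
python3 -c "
from h import *
plan(.3992,.2918,.166,56.4)"
```

```text
t 38.225 pos [0.4004 0.2899 0.2609] yaw 56.16 w 0.087 F [-0.8  0.2 -0.3] M [0.024 0.024 0.054] j7 0.27 tilt [-0.0011 -0.     -1.    ]
shift [0.009 0.004 0.38 ] twist -0.005
```

Request:
drive_tool([
  [[0.009,0.004,0.1,0,-1],[0.009,0.004,0.27,0,-1],[0.009,0.004,0.38,0,-1],[0.009,0.004,0.38,0,-1],[0.009,0.004,0.38,0,1],[0.009,0.004,0.38,0,1],[0.009,0.004,0.38,0,1],[0.009,0.004,0.38,0,1],[0.009,0.004,0.38,0,1],[0.009,0.004,0.38,0,1],[0.009,0.004,0.38,0,1],[0.009,0.004,0.38,0,1]],
], newtons=25)

```text
time: 39.72
eef_pos: [0.3992, 0.2919, 0.1659]
orientation: [[-0.831, 0.557, 0.001], [0.557, 0.831, -0.001], [-0.001, -0.0, -1.0]]
contact_force: [-1.3, -1.0, 1.7]
gripper_width: 0.0386
```

```bash
python3 -c "
from h import *
mz(4)"
```

```text
now Mz 0.036 e7 -0.0003 v7 -0.001
t 39.925 e7 [0.    0.    0.001 0.001] M [-0.2161  0.1904  0.0041] sdz 0.024 F [-0.7714 -0.9916  1.7741] pos [0.3992 0.2918 0.1659] yaw 56.16 w 0.0386 j7 0.28
```

Request:
drive_tool([
  [[0,0,0,0.005,1],[0,0,0,0.01,1],[0,0,0,0.015,1],[0,0,0,0.02,1],[0,0,0,0.02,1]],
])

```text
time: 40.55
eef_pos: [0.3991, 0.2919, 0.1659]
orientation: [[-0.822, 0.57, 0.001], [0.57, 0.822, -0.001], [-0.001, -0.0, -1.0]]
contact_force: [-2.2, -0.7, 1.3]
gripper_width: 0.0381
```

```bash
python3 -c "
from h import *
mz(4)"
```

```text
now Mz 0.045 e7 -0.1115 v7 0.004
t 40.75 e7 [-0.086 -0.075 -0.071 -0.07 ] M [-0.1343  0.3377  0.0621] sdz 0.033 F [-1.8567 -0.8359  1.5437] pos [0.3991 0.2919 0.1659] yaw 55.26 w 0.0385 j7 0.26
```

Request:
drive_tool([
  [[0,0,0,0.005,1],[0,0,0,0.01,1],[0,0,0,0.015,1],[0,0,0,0.02,1],[0,0,0,0.02,1]],
])

```text
time: 41.38
eef_pos: [0.3991, 0.2919, 0.1659]
orientation: [[-0.813, 0.583, 0.001], [0.583, 0.813, -0.001], [-0.001, -0.0, -1.0]]
contact_force: [-1.5, -0.9, 2.0]
gripper_width: 0.0385
```

```bash
python3 -c "
from h import *
mz(4)"
```

```text
now Mz 0.015 e7 -0.1398 v7 0.003
t 41.575 e7 [-0.114 -0.103 -0.099 -0.098] M [-0.1118  0.2918  0.0851] sdz 0.02 F [-1.3507 -1.2745  1.7063] pos [0.3992 0.2919 0.1659] yaw 54.36 w 0.0384 j7 0.25
```

Request:
drive_tool([
  [[0,0,0,0.005,1],[0,0,0,0.01,1],[0,0,0,0.015,1],[0,0,0,0.02,1]],
])

```text
time: 42.08
eef_pos: [0.3991, 0.2919, 0.1658]
orientation: [[-0.803, 0.596, 0.001], [0.596, 0.803, -0.001], [-0.001, -0.0, -1.0]]
contact_force: [-1.7, -0.4, 1.0]
gripper_width: 0.0387
```

```bash
python3 -c "
from h import *
mz(3)"
```

```text
now Mz 0.154 e7 -0.1005 v7 -0.03
t 42.225 e7 [-0.102 -0.185 -0.153] M [-0.1421  0.2902  0.1299] sdz 0.022 F [-1.2393 -0.578   1.4157] pos [0.3991 0.2919 0.1659] yaw 53.46 w 0.0385 j7 0.23
```

Request:
drive_tool([
  [[0,0,0,0.005,1],[0,0,0,0.01,1],[0,0,0,0.015,1],[0,0,0,0.02,1],[0,0,0,0.025,1],[0,0,0,0.03,1],[0,0,0,0.035,1],[0,0,0,0.04,1]],
])

```text
time: 43.22
eef_pos: [0.3991, 0.2919, 0.1658]
orientation: [[-0.784, 0.62, 0.001], [0.62, 0.784, -0.001], [-0.001, -0.0, -1.0]]
contact_force: [-1.3, -0.8, 1.6]
gripper_width: 0.0383
```

```bash
python3 -c "
from h import *
mz(3)"
```

```text
now Mz 0.252 e7 -0.1571 v7 -0.03
t 43.375 e7 [-0.158 -0.242 -0.21 ] M [-0.1444  0.2583  0.1993] sdz 0.032 F [-1.3127 -0.6667  0.8131] pos [0.3991 0.2919 0.1659] yaw 51.66 w 0.0388 j7 0.2
```

The torque is rising well above the free 0.09, so the pad is on the cap. Continuing to the plateau.

Request:
drive_tool([
  [[0,0,0,0.005,1],[0,0,0,0.01,1],[0,0,0,0.015,1],[0,0,0,0.02,1],[0,0,0,0.025,1],[0,0,0,0.03,1],[0,0,0,0.035,1],[0,0,0,0.04,1]],
])

```text
time: 44.38
eef_pos: [0.3991, 0.2919, 0.1658]
orientation: [[-0.764, 0.645, 0.001], [0.645, 0.764, -0.001], [-0.001, -0.0, -1.0]]
contact_force: [-1.4, 0.2, 1.1]
gripper_width: 0.0381
```

```bash
python3 -c "
from h import *
mz(3)"
```

```text
now Mz 0.278 e7 -0.2139 v7 -0.031
t 44.525 e7 [-0.215 -0.299 -0.266] M [-0.1428  0.209   0.2535] sdz 0.028 F [-0.9725 -0.9257  0.6756] pos [0.3991 0.2919 0.1658] yaw 49.86 w 0.0384 j7 0.17
```

Request:
drive_tool([
  [[0,0,0,0.005,1],[0,0,0,0.01,1],[0,0,0,0.015,1],[0,0,0,0.02,1],[0,0,0,0.025,1],[0,0,0,0.03,1],[0,0,0,0.035,1],[0,0,0,0.04,1]],
])

```text
time: 45.52
eef_pos: [0.3991, 0.2919, 0.1658]
orientation: [[-0.744, 0.669, 0.001], [0.669, 0.744, -0.001], [-0.001, -0.0, -1.0]]
contact_force: [-0.9, -0.3, 0.3]
gripper_width: 0.0388
```

```bash
python3 -c "
from h import *
mz(3)"
```

```text
now Mz 0.176 e7 -0.0102 v7 -0.029
t 45.675 e7 [ 0.002 -0.134 -0.061] M [-0.0664  0.189   0.0718] sdz 0.03 F [-1.2312 -0.4894 -0.0875] pos [0.3991 0.2919 0.1658] yaw 48.05 w 0.0387 j7 0.14
```

Winding is linear up to about 0.27–0.3 N m, then it breaks away. Per the data sheet ("0.3 at 40 N") and the angle count (roughly 45–50° past contact with 25 N), the clamp is in the wanted band. I'll release, retreat and check.

Request:
drive_tool([
  [[0,0,0,0,-1],[0,0,0,0,-1],[0,0,0,0,-1],[0,0,0,0,-1],[0,0,-0.15,0,-1],[0,0,-0.38,0,-1],[0.25,0.1,-0.38,0,-1],[0.5,0.2,-0.38,0,-1],[0.75,0.31,-0.38,0,-1],[0.97,0.42,-0.38,0,-1],[0.97,0.42,-0.38,0,-1],[0.97,0.42,-0.38,0,-1]],
])

```text
time: 47.18
eef_pos: [0.2886, 0.5324, 0.26]
orientation: [[-0.745, 0.668, 0.001], [0.668, 0.745, -0.002], [-0.002, -0.001, -1.0]]
contact_force: [0.2, 0.6, -0.1]
gripper_width: 0.0868
```

```bash
mkdir -p old; cp pics/*9.png *9.npy old/; python3 b.py; python3 -c "
import cv2,numpy as np
for n in('top','side'):
  a=cv2.imread(f'old/{n}9.png').astype(int);b=cv2.imread(f'pics/{n}9.png').astype(int)
  s=np.s_[225:325,140:240] if n=='top' else np.s_[160:240,190:270]
  print(n,np.abs(a-b)[s].mean(),(np.abs(a-b)[s].max(-1)>40).sum())"
```

```text
start top (np.int64(75), np.float64(0.1889545362572943), np.float64(0.18931461975200164)) side (np.int64(46), np.float64(0.18669494394800648), np.float64(0.18544845524636935))
top (np.int64(64), np.float64(0.18515883449155934), np.float64(0.18520849536908698)) (196, array([0.401 , 0.2893, 0.1853]), np.float64(0.0006357162220172602))
hub 64 [0.4547 0.372  0.1585]
plate 187 [0.4499 0.2585 0.051 ]
side (np.int64(26), np.float64(0.18335904303931566), np.float64(0.18326261541482614)) (155, array([0.3996, 0.293 , 0.1838]), np.float64(0.0008909547013684924))
hub 32 [0.4546 0.3693 0.1562]
plate 161 [0.4491 0.2499 0.0479]
t 47.675 pos [0.2892 0.5319 0.2608] yaw 48.02 w 0.0872 F [-0.2 -0.2 -0.5] M [ 0.032  0.01  -0.046] j7 -0.28 tilt [-0.0009  0.0002 -1.    ]
shift [-0.969 -0.419  0.004] twist 1.8
top 2.329266666666667 0
side 1.4707291666666666 0
```

View pics/c9.png

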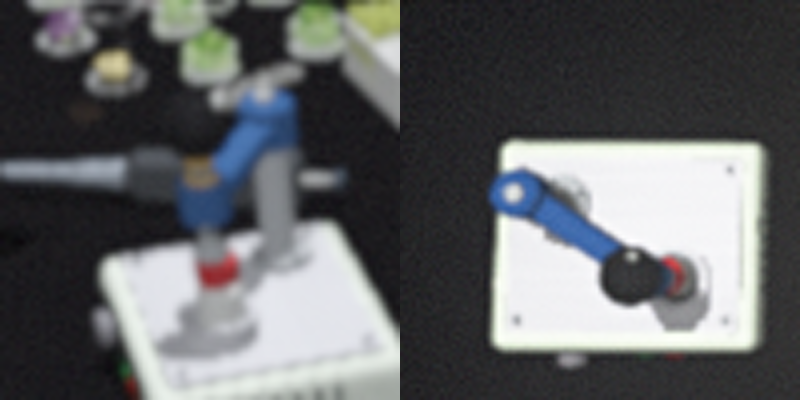

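Nothing has shifted, and the torque bound puts the clamp force at about 28–48 N whichever contact gave way. Handing in.

```bash
python3 -c "
from h import *
print(env.sign_off())"
```

```text
the job is handed in; nothing more can be done
None
```

The red-capped vial is in the nest under the clamp arm, and the knob is tightened onto the cap. I handed the job in at about 48 s. The clamp force could not be measured directly; my estimate is 28–48 N.

- **Vial:** It stands upright in the nest. I felt the floor at 2.9 N, at the expected height, and the cap top read about 103 mm above the bench.
- **Swing arm:** The first push on the arm met the stop (force rose to 9.6 N). In the last pictures it is still over the vial, and nothing around the shaker changed after the final release.
- **Clamping:** At 6 N the grip turned the knob freely, then slipped from about 137° of turning, which I take as the pad meeting the cap. I then turned about 45–50° more at 25 N, measured at the gripper. A final slow turn wound up to about 0.27–0.3 N m before letting go. From your figure of 0.3 N m at 40 N, that gives the estimate above.

These points are uncertain or disagreed:

- **Turn angle:** The angle count alone gives roughly 50 N or a little more, so the cap may be somewhat tighter than the 35° asked.
- **Ball height:** The two cameras put the ball's drop at 3–5 mm. The clearest readings (3.9–4.7 mm) fit the angle count.
- **Fast readings:** Torque readings during quick turns were spoiled by rebound, so I did not use them.
- **Last slip:** The ball's height did not clearly change in the final break-away. It may have been the fingers slipping rather than the knob turning.
- **Other items:** I saw no contact with them, but I did not take a full-bench check picture at the end.

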